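# Set the cast-width gauge with its adjuster wheel

## Task

Set the cast-width gauge on the bench to its mark: lay a fingertip on top of the knurled adjuster wheel, press lightly and roll it, in as many strokes as it takes, so that the jaw closes toward the fence until its pointer stands level with the point of the clip on the scale. Move the jaw only by the wheel, without touching the jaw, pick nothing up, and leave the stump cast, the bowl and the sanding block where they stand. Finish with the hand clear of everything.

Things in the scene. Friction and masses are not known exactly. Their poses are not given: they have to be found in the camera images.
- gauge: Cast-width gauge screwed to the bench: grey plate 100 x 315 x 12 mm, yaw -0.05 to 0.3 rad. Origin at bench height; x axis across the plate (scale on the -x side, nearer the robot), y axis along it (plate from y = -135 to +180 mm), z up. Wheel housing at y = +120 mm (robot's left), fixed fence plate 95 mm high at y = -79 mm, sliding jaw between them
- wheel_top (a point): Topmost point of the adjuster wheel when not pressed, 86 mm above the bench, at gauge x = 0, y = +120 mm; axes as the gauge's; it does not move with the wheel. Rolling this top toward the fence (gauge -y) closes the jaw: each 32 mm of rim (1 rad) moves it 10 mm; rolled the other way the jaw comes back. The wheel starts at its opening stop
- wheel: Knurled steel wheel, 64 mm diameter, 26 mm wide; origin at its centre. Axle along gauge x between two grey cheeks (54 mm over the outsides, tops 14 mm below the wheel's top). Rolls easily (about 1 N at the rim), stays where left. Wheel, rods and jaw float on springs: 3 N starts to press them down, 1 N more per mm, stop after 6 mm; about 3 mm of press drives it well. Its orientation turns with it
- jaw: Sliding aluminium jaw, plate 60 x 12 mm, 95 mm high, cork-faced; origin at bench height in its mid plane, which is at gauge y = +45 mm at the start. It slides along the gauge's y axis, coupled to the wheel. Not to be touched
- pointer_tip (a point): Tip of the small dark pointer on the jaw's foot, over the scale, 24.5 mm above the bench when not pressed, 32 mm to the -x side of the gauge's middle line; moves with the jaw; axes as the gauge's
- mark_tip (a point): Point of the dark steel clip fixed at the front edge of the scale: the gauge mark. The clip is 10 mm wide, its point looks to gauge +x, at the pointer; the tips pass about 4 mm apart. Axes as the gauge's: the pointer is level with it when both have the same y in these axes. At the start it is 15 to 45 mm from the pointer, toward the fence
- stump_cast: Plaster stump cast, upright cylinder 70 mm diameter, 155 mm high, loose, behind the gauge; origin at the centre of its foot
- bowl: Green rubber bowl, 117 mm diameter, 60 mm high, loose, to the left of the gauge; origin at the centre of its foot
- sanding_block: Brown sanding block 62 x 100 x 34 mm, loose, between gauge and bowl; origin at the centre of its underside

How it is judged:
On the way:
1. the pointer is brought to the mark (within 6 mm) with the fingers on the wheel (contact force between the fingers and wheel above 0.3 N and y of pointer_tip in the frame of mark_tip between -0.006 and 0.006 m).
At the end, for the whole second after the job is handed in: the jaw's pointer stands within 2 mm of the gauge mark along the scale, at rest; stump cast, bowl and sanding block are within 20 mm of where they stood (y of pointer_tip in the frame of mark_tip between -0.002 and 0.002 m and linear speed of jaw below 0.002 m/s and distance of each of stump_cast, bowl, sanding_block from where it was at the start of the episode below 0.02 m); the robot touches nothing.
It fails at once if the jaw is touched (over 2 N) (contact force between any of the fingers, the arm and jaw above 2 N).
It fails at once if the wheel is squeezed or pressed hard (over 25 N) (contact force between the fingers and wheel above 25 N).
It fails at once if the stump cast is lifted or shoved away (over 20 mm) (distance of stump_cast from where it was at the start of the episode above 0.02 m).
It fails at once if the bowl is lifted or shoved away (over 20 mm) (distance of bowl from where it was at the start of the episode above 0.02 m).
It fails at once if the sanding block is lifted or shoved away (over 20 mm) (distance of sanding_block from where it was at the start of the episode above 0.02 m).
It also fails if it takes over 48 s, if anything falls off the work surface, if the arm or the gripper's body presses on something with over 40 N, if the wrist force passes 120 N, or if a joint passes its speed limit or range.

## Robot

A 6-joint arm with a two-finger parallel gripper is mounted at the origin on a cart in front of the work surface, level with it; the furniture and walls round the work are solid. World frame = base frame: x ahead of the robot, y to its left, z up, the work surface at z = 0. Lengths are in m, angles in rad, forces in N, time in s.
With the tool pointing down it reaches from about 0.375 to 0.975 m from the base axis. Payload 3.8 kg.
Tool frame: the origin (TCP) lies midway between the tips of the shut fingers; the grasp point (between the pads) lies 19 mm behind it; x points along the fingers, y is the direction in which the jaws open and shut, and the axes are right-handed (so a half turn about x gives the same grasp; the last joint's range is limited). The gripper opens to 88 mm and grips with 3 to 60 N. Pads are 18 mm wide; open, the fingers measure 123 mm over their backs; the gripper's body (75 mm by 187 mm) begins 45 mm behind the grasp point.
Start: joints at [-1.219, 0.264, 1.604, -0, 1.274, -0.037], TCP at [0.256, -0.625, 0.239] pointing down, gripper open.
Joint ranges: [-2.63, 2.63], [-0.94, 2.18], [0.31, 2.57], [-1.31, 4.45], [0, 2.66], [-2.55, 2.55]. Speed limits (rad/s): [2.57, 2.57, 3.14, 3.14, 3.14, 3.14].

## Interface

Orientations are given as a rotation vector (axis times angle).
In Python, from cell import manip, inverse_kinematics, cams, order gives the robot as it stands. Calls block until the motion is done:
- manip.move_pose(position, orientation): joint-space move of the TCP to a pose.
- manip.move_linear(position, rate=0.15, rot=None): straight line of the TCP; rot=None keeps the orientation; rate is the mean speed in m/s.
- manip.set_joints(angles): joint-space move.
- manip.set_gripper(opening, force=None): finger opening in m; force is the grip in N (None keeps the last); returns when the fingers have stopped.
- manip.dwell(seconds).
- inverse_kinematics(position, orientation): joint angles nearest the present ones, or None.
- manip.state(): the state.
- cams.capture(name): name is "side" or "top"; returns a dict with "image" (480x640x3 uint8, blue, green, red), "z_map" (480x640 float32, m along the optical axis (not along the pixel's ray), 0 where there is no reading), "intrinsics" (3x3 intrinsics, pixels), "k1" (the pictures are not rectified: a ray, as slopes to the right and down, at radius r is drawn at 1 + k1 r^2 times it, then the intrinsics apply), "position" and "orientation" of the camera in the world. Camera axes: x right, y down, z forward; pixel columns grow to the right and rows downward; lengths in m; the calibration is good to about 2 mm. A picture is of the moment at which its call begins.
A pose or a line that the arm cannot do raises manip.IKError and nothing moves.
- order.close_job(): hands the job in, once; it reports no verdict.
The state is a dict: "clock": time; "joint_pos": joint angles; "joint_velocities": joint speeds; "tau": joint torques, N m; "tool_pos": TCP position; "tcp_rot": TCP orientation; "contact_force": force on the tool from outside, world axes, zero at the start; "moment": the same for the moment, N m; "gripper_width": finger opening in m.
Only numpy, scipy, OpenCV 4.12 (cv2) and the standard library are available. Lean on these libraries where they do the work, as an engineer would, in place of code of your own. Each camera call takes 0.05 s, during which the arm holds its last target.

## Working session

There is one attempt and no reset: what is moved stays moved. The work goes in short steps, each a Python script; the robot and the scene stay as the last script left them, time stands still between calls to the robot, and variables do not carry over. Pictures are saved under pics/ and viewed, and the job is handed in when it is done.

```bash
ls; mkdir -p pics; python3 - <<'E'
from cell import manip,cams
import cv2,numpy as np,pickle
for n in("side","top"):
    c=cams.capture(n); cv2.imwrite(f"pics/{n}0.png",c["image"]); pickle.dump(c,open(f"{n}0.pkl","wb"))
    print(n,c["intrinsics"],c["k1"],c["position"],c["orientation"])
s=manip.state();print(s)
E
```

```text
pics
side [[499.77615972   0.         320.68325309]
 [  0.         499.77615972 243.52887856]
 [  0.           0.           1.        ]] 0.040774559770944185 [ 0.52946587 -0.75837987  0.70358233] [-2.25987891  0.01638833 -0.01330457]
top [[614.52011552   0.         315.46792863]
 [  0.         614.52011552 245.08133301]
 [  0.           0.           1.        ]] -0.07520186709301142 [ 0.44757128 -0.01205449  1.22201228] [-2.16499015  2.20432701 -0.11251861]
{'clock': 0.1, 'joint_pos': array([-1.21890546e+00,  2.64690112e-01,  1.60523970e+00, -2.13171849e-05,
        1.27371273e+00, -3.68993496e-02]), 'joint_velocities': array([ 0.00163367, -0.00060177, -0.00406641,  0.00065047, -0.00062258,
       -0.00012007]), 'tau': array([ 2.53246544e-04, -5.03618431e+01, -3.58071971e+01,  7.30307610e-02,
        2.33331980e-02, -6.67590962e-05]), 'tool_pos': array([ 0.25563987, -0.62401643,  0.23750301]), 'tcp_rot': array([ 2.00875112,  0.39763062, -2.00945068]), 'contact_force': array([-0.4680151 ,  0.11111669,  0.03218586]), 'moment': array([-0.02128546,  0.00641622, -0.04784016]), 'gripper_width': 0.08809186539346517}
```

View pics/side0.png

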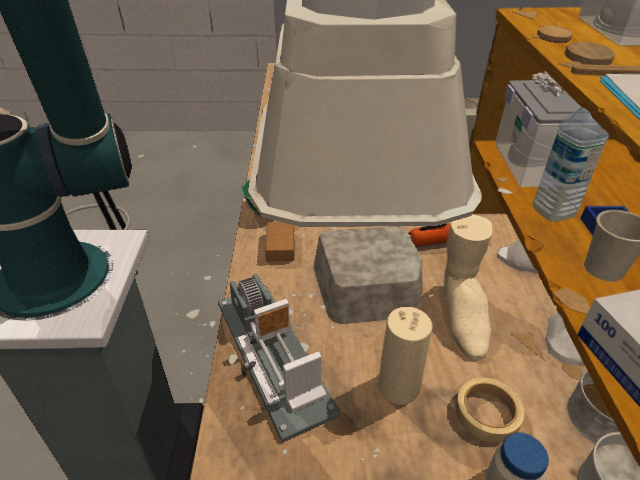

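View pics/top0.png

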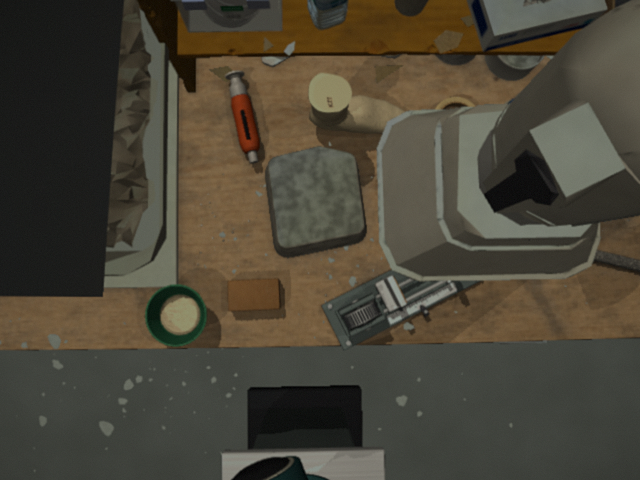

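Side view: wheel at about (250,292), jaw at (272,318), fence at (303,378), scale along the left edge near (255,375). Top view: wheel at (360,318), jaw at (390,293). A hood covers the fence end, so I'll check its height from depth.

```bash
cat > h.py <<'E'
import numpy as np,cv2,pickle
from scipy.spatial.transform import Rotation as R
def dist(c): return np.array([c["k1"],0,0,0,0.])
def rays(c,uv):
    uv=np.asarray(uv,float).reshape(-1,1,2)
    return cv2.undistortPoints(uv,c["intrinsics"],dist(c)).reshape(-1,2)
def onz(c,uv,z):
    s=rays(c,uv);d=np.c_[s,np.ones(len(s))]@R.from_rotvec(c["orientation"]).as_matrix().T
    p=np.array(c["position"]); z=np.broadcast_to(z,len(s))
    return p+d*((z-p[2])/d[:,2])[:,None]
def cloud(c):
    v,u=np.mgrid[0:480,0:640];s=rays(c,np.c_[u.ravel(),v.ravel()])
    z=c["z_map"].ravel()[:,None]
    P=np.c_[s,np.ones(len(s))]*z@R.from_rotvec(c["orientation"]).as_matrix().T+np.array(c["position"])
    P[z[:,0]==0]=np.nan
    return P.reshape(480,640,3)
def proj(c,P):
    M=R.from_rotvec(c["orientation"]).as_matrix().T
    return cv2.projectPoints(np.asarray(P,float).reshape(-1,3),cv2.Rodrigues(M)[0],-M@np.array(c["position"]),c["intrinsics"],dist(c))[0].reshape(-1,2)
E
python3 - <<'E'
from h import *
s=pickle.load(open("side0.pkl","rb"));t=pickle.load(open("top0.pkl","rb"))
np.set_printoptions(precision=3,suppress=True)
C=cloud(s)
for u,v in [(250,290),(272,303),(310,362),(300,385),(320,410),(262,375),(405,318),(280,240),(370,215),(365,65),(370,120),(370,40)]: print("s",u,v,C[v,u])
C=cloud(t)
for u,v in [(360,318),(390,290),(335,325),(390,250),(500,270),(590,260),(400,130),(450,200),(560,150),(580,30),(540,100),(60,200),(140,250),(170,200)]: print("t",u,v,C[v,u])
im=s["image"][265:445,205:345]
cv2.imwrite("pics/sc.png",cv2.resize(im,None,fx=4.2/1.3,fy=4.2/1.3,interpolation=cv2.INTER_CUBIC))
im=t["image"][255:355,310:490]
cv2.imwrite("pics/tc.png",cv2.resize(im,None,fx=4,fy=4,interpolation=cv2.INTER_CUBIC))
E
```

```text
s 250 290 [ 0.418 -0.131  0.082]
s 272 303 [ 0.46  -0.173  0.092]
s 310 362 [ 0.524 -0.291  0.089]
s 300 385 [ 0.508 -0.298  0.041]
s 320 410 [ 0.538 -0.324  0.012]
s 262 375 [ 0.444 -0.258  0.012]
s 405 318 [ 0.663 -0.265  0.155]
s 280 240 [0.459 0.072 0.03 ]
s 370 215 [ 0.581 -0.395  0.437]
s 365 65 [ 0.574 -0.34   0.552]
s 370 120 [ 0.579 -0.36   0.512]
s 370 40 [ 0.577 -0.336  0.571]
t 360 318 [ 0.41  -0.111  0.087]
t 390 290 [ 0.461 -0.171  0.064]
t 335 325 [ 0.395 -0.068  0.01 ]
t 390 250 [ 0.508 -0.121  0.44 ]
t 500 270 [ 0.478 -0.256  0.459]
t 590 260 [ 0.49  -0.384  0.438]
t 400 130 [ 0.658 -0.135  0.463]
t 450 200 [ 0.551 -0.17   0.569]
t 560 150 [ 0.535 -0.169  0.86 ]
t 580 30 [ 0.633 -0.21   0.813]
t 540 100 [ 0.594 -0.192  0.776]
t 60 200 [0.578 0.3   0.45 ]
t 140 250 [0.529 0.25  0.251]
t 170 200 [0.645 0.251 0.03 ]
```

View pics/sc.png

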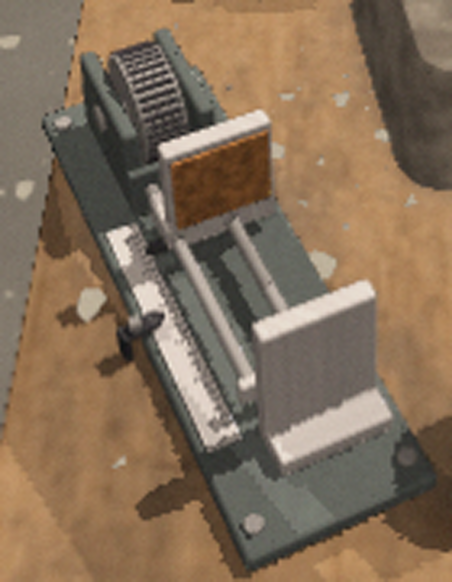

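View pics/tc.png

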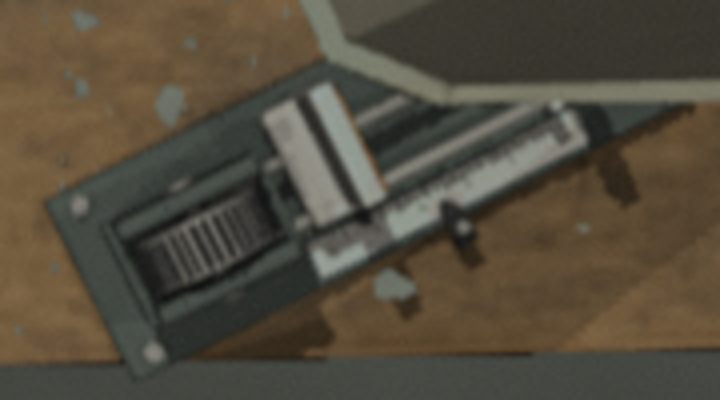

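```bash
cat > fit.py <<'E'
from h import *
from scipy.optimize import least_squares
s=pickle.load(open("side0.pkl","rb"));t=pickle.load(open("top0.pkl","rb"))
np.set_printoptions(precision=4,suppress=True)
k=1.3/4.2
sp=lambda u,v:(205+(u+.5)*k-.5,265+(v+.5)*k-.5)
tp=lambda u,v:(310+(u+.5)/4-.5,255+(v+.5)/4-.5)
def G(p,P):
    c,n=np.cos(p[2]),np.sin(p[2]);P=np.asarray(P,float)
    return np.c_[p[0]+c*P[:,0]-n*P[:,1],p[1]+n*P[:,0]+c*P[:,1],P[:,2]]
S=[((-.05,.18,.012),sp(43,115)),((-.05,-.135,.012),sp(247,557)),((.05,-.135,.012),sp(437,468)),
   ((.03,-.085,.095),sp(372,283)),((.03,.039,.095),sp(270,112)),((.03,.051,.095),sp(262,110)),((-.03,.039,.095),sp(163,149))]
T=[((-.05,.18,.012),tp(137,380)),((.05,.18,.012),tp(48,203)),((.03,.051,.095),tp(264,117)),((.03,.039,.095),tp(330,83)),((-.03,.039,.095),tp(387,195)),((-.03,.051,.095),tp(325,225))]
S=S[:3]
if __name__=="__main__":
  def res(p,sep=False):
    a=proj(s,G(p,[x[0] for x in S]))-[x[1] for x in S]
    b=proj(t,G(p,[x[0] for x in T[:2]]))-[x[1] for x in T[:2]]
    return np.r_[a.ravel(),b.ravel()]
  r=least_squares(res,[.43,-.2,.2]);print(r.x,r.fun.reshape(-1,2))
  p=r.x;np.save("g.npy",p)
  print(G(p,[(0,.12,.086),(-.032,.045,.0245)]))
  # overlay
  cz=[(x,y,z) for z in(.012,) for x,y in((-.05,.18),(-.05,-.135),(.05,-.135),(.05,.18))]
  jaw=[(x,y,.095) for x,y in((-.03,.039),(.03,.039),(.03,.051),(-.03,.051))]
  wh=[(x,.12+.032*np.sin(a),.054+.032*np.cos(a)) for x in(-.013,.013) for a in np.linspace(-1.5,1.5,15)]
  ax=[(-.013,.12,.086),(.013,.12,.086)]
  ptr=[(-.032,.045,.0245),(-.032,.06,.0245)]
  for c,n,o,(x0,y0,x1,y1),f in((s,"s",0,(205,265,345,445),3.25),(t,"t",0,(310,255,490,355),4)):
    im=cv2.resize(c["image"][y0:y1,x0:x1],None,fx=f,fy=f,interpolation=cv2.INTER_CUBIC)
    for L,col,cl in((cz,(0,0,255),1),(jaw,(255,0,255),1),(wh,(0,255,255),0),(ptr[:1],(0,255,0),0)):
      q=((proj(c,G(p,L))-[x0,y0]+.5)*f-.5).astype(int)
      if len(q)==1: cv2.circle(im,tuple(map(int,q[0])),3,col,1)
      else: cv2.polylines(im,[q.reshape(-1,1,2)],bool(cl),col,1)
    cv2.imwrite(f"pics/ov_{n}.png",im)
  C=cloud(t); m=(C[...,2]>.25)&(C[...,1]<.15)&(C[...,1]>-.7)&(C[...,0]<.55)
  Q=C[m];print("hood",Q[:,0].min(),Q[:,1].max(),Q[:,2].min())
  for y in np.arange(-.5,.0,.05):
    q=Q[abs(Q[:,1]-y)<.025]
    if len(q): i=q[:,0].argmin();print(round(y,2),q[i],q[:,2].min())
E
python3 fit.py
```

```text
[ 0.4674 -0.2245  0.4453] [[-1.1136 -1.2241]
 [ 0.0489  0.6718]
 [ 1.076   1.0512]
 [-0.3439  0.961 ]
 [-1.0198 -0.6761]]
[[ 0.4158 -0.1162  0.086 ]
 [ 0.4192 -0.1977  0.0245]]
hood 0.16993787845452518 0.1070319015501363 0.250141121522796
-0.4 [ 0.4783 -0.3763  0.4355] 0.43398776291827856
-0.35 [ 0.4671 -0.3501  0.4353] 0.43226066298495736
-0.3 [ 0.4677 -0.3243  0.436 ] 0.4337939866480509
-0.25 [ 0.4674 -0.2733  0.4376] 0.43351980205134877
-0.2 [ 0.4678 -0.1883  0.4375] 0.4332262201409035
-0.15 [ 0.4681 -0.1727  0.4378] 0.4308609198779164
-0.1 [ 0.482  -0.123   0.4367] 0.433016415781304
```

View pics/ov_s.png

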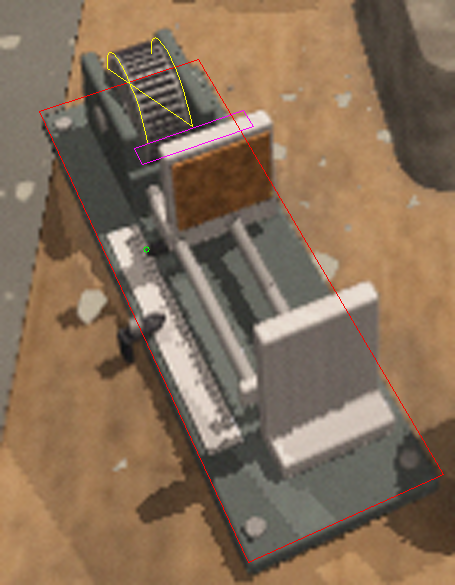

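View pics/ov_t.png

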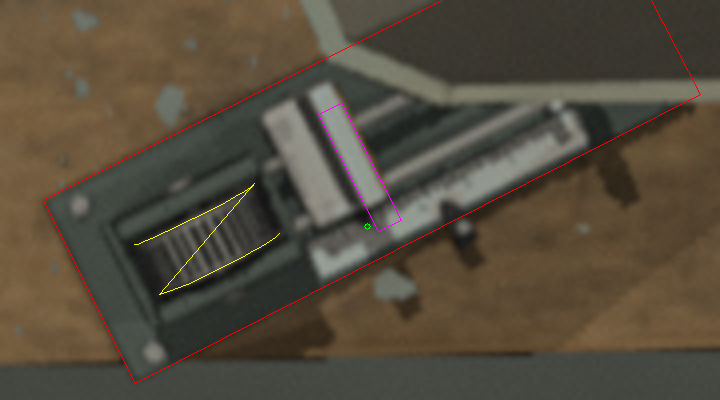

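```bash
python3 - <<'E'
from fit import *
print(onz(t,[(20,350),(600,340)],0),onz(s,[(200,420),(262,110)],0))
E
```

```text
[[ 0.354   0.5598  0.    ]
 [ 0.3511 -0.6044  0.    ]] [[ 0.3534 -0.3298  0.    ]
 [ 0.3664  0.7814  0.    ]]
```

```bash
python3 - <<'E'
from fit import *
p=np.load("g.npy")
def inv(P):
    P=np.asarray(P,float).reshape(-1,3);c,n=np.cos(p[2]),np.sin(p[2]);d=P[:,:2]-p[:2]
    return np.c_[c*d[:,0]+n*d[:,1],-n*d[:,0]+c*d[:,1],P[:,2]]*1000
f=3.25
q=lambda u,v:(205+(u+.5)/f-.5,265+(v+.5)/f-.5)
print("jawtop side",inv(onz(s,[q(161,147),q(268,111),q(272,124),q(166,160)],.095)))
print("fencetop side",inv(onz(s,[q(255,325),q(370,283),q(378,292),q(262,335)],.095)))
print("jawtop top",inv(onz(t,[tp(310,93),tp(332,83),tp(386,196),tp(364,208)],.095)))
print("whl",inv(onz(s,[q(108,57),q(160,44)],.086)))
C=cloud(s)
for m,z in (("jaw",(.09,.1)),):
  D=inv(C[265:445,205:345].reshape(-1,3))
  D=D[(D[:,2]>91)&(D[:,2]<100)&(abs(D[:,0])<60)&(abs(D[:,1])<150)]
  for lo,hi in((-20,100),(-120,-60)):
    d=D[(D[:,1]>lo)&(D[:,1]<hi)];print(len(d),np.percentile(d,[2,50,98],axis=0))
D=inv(C[265:445,205:345].reshape(-1,3));d=D[(abs(D[:,2]-12)<3)&(abs(D[:,0])<100)&(abs(D[:,1])<250)]
print(np.percentile(d,[2,50,98],axis=0))
E
```

```text
jawtop side [[-17.4447  46.2642  95.    ]
 [ 41.1644  45.4675  95.    ]
 [ 39.3151  36.0468  95.    ]
 [-18.3128  36.8398  95.    ]]
fencetop side [[-17.7413 -75.5274  95.    ]
 [ 39.552  -77.4571  95.    ]
 [ 40.5863 -83.7406  95.    ]
 [-17.0562 -81.9666  95.    ]]
jawtop top [[ 40.6901  50.0531  95.    ]
 [ 40.232   38.8768  95.    ]
 [-17.0341  40.2658  95.    ]
 [-17.354   51.8282  95.    ]]
whl [[-17.5414 129.7826  86.    ]
 [ 11.4577 126.929   86.    ]]
191 [[-17.3244  37.5998  91.3397]
 [  9.309   43.4023  93.2437]
 [ 38.8657  50.0364  95.4135]]
277 [[-17.944  -85.7006  91.3355]
 [  9.7894 -80.1271  93.3981]
 [ 39.0337 -73.7775  95.5024]]
[[ -49.379  -133.0144    9.1205]
 [ -25.131   -20.6546   10.9165]
 [  45.6152  160.4345   14.2375]]
```

```bash
python3 - <<'E'
from fit import *
im=s["image"][325:380,235:295]
cv2.imwrite("pics/sz.png",cv2.resize(im,None,fx=10,fy=10,interpolation=cv2.INTER_CUBIC))
im=t["image"][295:325,385:435]
cv2.imwrite("pics/tz.png",cv2.resize(im,None,fx=14,fy=14,interpolation=cv2.INTER_CUBIC))
E
```

```text
(no output)
```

View pics/sz.png

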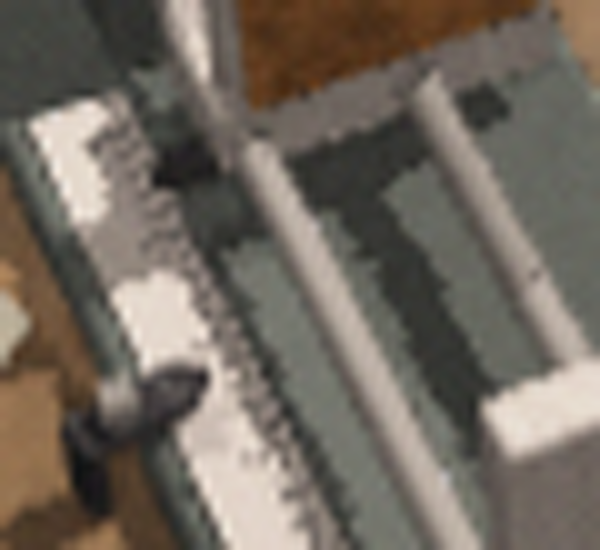

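View pics/tz.png

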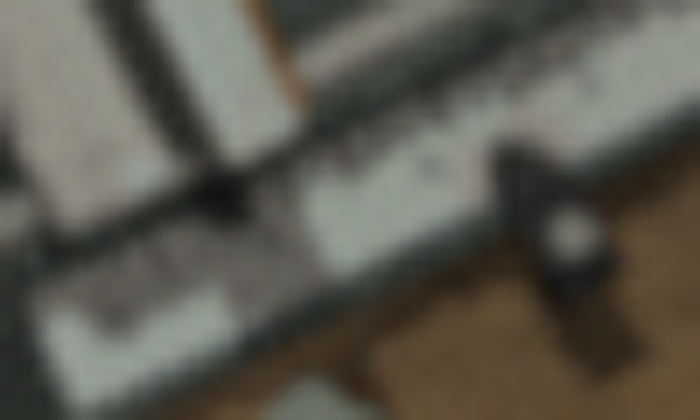

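```bash
cat >> h.py <<'E'
def inv(P):
    p=np.load("g.npy")
    P=np.asarray(P,float).reshape(-1,3);c,n=np.cos(p[2]),np.sin(p[2]);d=P[:,:2]-p[:2]
    return np.c_[c*d[:,0]+n*d[:,1],-n*d[:,0]+c*d[:,1],P[:,2]]*1000
E
python3 - <<'E'
from fit import *
from h import inv
z=.0245
print(inv(onz(s,[(235+15.5-.45,325+17-.45),(235+20.8-.45,325+37.2-.45)],z)))
print(inv(onz(t,[(385+215/14-.5,295+205/14-.5),(385+510/14-.5,295+148/14-.5)],z)))
from cell import inverse_kinematics,manip
wt=G(np.load("g.npy"),[(0,.12,.086)])[0]
for z in(.09,.2,.3):
  for tilt in (0,15,25):
   for yaw in (0,.445,-.445):
    Rm=R.from_euler("z",yaw)*R.from_euler("y",90+tilt,degrees=True)  # x-> down
    for flip in(0,180):
      q=inverse_kinematics([wt[0],wt[1],z],(Rm*R.from_euler("x",flip,degrees=True)).as_rotvec())
      print(z,tilt,yaw,flip,q)
print(R.from_rotvec(manip.state()["tcp_rot"]).as_matrix())
E
```

```text
[[-31.6668  44.309   24.5   ]
 [-38.4872   0.4225  24.5   ]]
[[-26.7149  46.1111  24.5   ]
 [-38.2667   5.5925  24.5   ]]
0.09 0 0 0 [-0.3303 -0.0529  2.2496  0.      0.9449 -1.9011]
0.09 0 0 180 [-0.3303 -0.0529  2.2496 -0.      0.9449  1.2405]
0.09 0 0.445 0 [-0.3303 -0.0529  2.2496  0.      0.9449 -2.3461]
0.09 0 0.445 180 [-0.3303 -0.0529  2.2496 -0.      0.9449  0.7955]
0.09 0 -0.445 0 [-0.3303 -0.0529  2.2496 -0.      0.9449 -1.4561]
0.09 0 -0.445 180 [-0.3303 -0.0529  2.2496  0.      0.9449  1.6855]
0.09 15 0 0 [-0.2749  0.1263  2.0884 -0.0761  1.1803 -1.8078]
0.09 15 0 180 [-0.2749  0.1263  2.0884 -0.0761  1.1803  1.3338]
0.09 15 0.445 0 [-0.2065  0.0979  2.1204 -0.1737  1.139  -2.1324]
0.09 15 0.445 180 [-0.2065  0.0979  2.1204 -0.1737  1.139   1.0092]
0.09 15 -0.445 0 [-0.3498  0.1292  2.0851  0.0265  1.1881 -1.4887]
0.09 15 -0.445 180 [-0.3498  0.1292  2.0851  0.0265  1.1881  1.6529]
0.09 25 0 0 [-0.2484  0.248   1.9861 -0.1071  1.3333 -1.7715]
0.09 25 0 180 [-0.2484  0.248   1.9861 -0.1071  1.3333  1.3701]
0.09 25 0.445 0 [-0.1447  0.2086  2.0358 -0.2482  1.2757 -2.0424]

[... 1913 characters left out ...]
2  -0.1576  1.5469 -2.2019]
0.3 15 0.445 180 [-0.2065 -0.0971  1.902  -0.1576  1.5469  0.9397]
0.3 15 -0.445 0 [-0.3498 -0.0625  1.87    0.0246  1.5948 -1.4782]
0.3 15 -0.445 180 [-0.3498 -0.0625  1.87    0.0246  1.5948  1.6634]
0.3 25 0 0 [-0.2484  0.0514  1.7937 -0.1053  1.7202 -1.8125]
0.3 25 0 180 [-0.2484  0.0514  1.7937 -0.1053  1.7202  1.3291]
0.3 25 0.445 0 [-0.1447  0.0063  1.84   -0.2383  1.6623 -2.1381]
0.3 25 0.445 180 [-0.1447  0.0063  1.84   -0.2383  1.6623  1.0035]
0.3 25 -0.445 0 [-0.359   0.0561  1.7888  0.0368  1.7315 -1.4869]
0.3 25 -0.445 180 [-0.359   0.0561  1.7888  0.0368  1.7315  1.6546]
[[-0.0007  0.3791 -0.9254]
 [ 0.0019 -0.9254 -0.3791]
 [-1.     -0.002  -0.0001]]
```

```bash
cat >> h.py <<'E'
GP=lambda: np.load("g.npy")
def ori(tilt,sgn=1,yaw=None):
    y=GP()[2] if yaw is None else yaw
    gx=np.array([np.cos(y),np.sin(y),0]);gy=np.array([-np.sin(y),np.cos(y),0])
    a=np.cos(tilt)*np.array([0,0,-1.])+np.sin(tilt)*gx   # lean back: approach toward +gx
    Y=sgn*gy
    return R.from_matrix(np.c_[a,Y,np.cross(a,Y)]).as_rotvec()
def W(x,y,z):
    p=GP();c,n=np.cos(p[2]),np.sin(p[2]);return np.array([p[0]+c*x-n*y,p[1]+n*x+c*y,z])
E
python3 - <<'E'
from h import *
from cell import inverse_kinematics as ik
np.set_printoptions(precision=3,suppress=True)
for d in(0,8,15,22,30):
  for sg in(1,-1):
    print(d,sg,*[ik(W(0,y,z),ori(np.radians(d),sg)) for y,z in((.137,.083),(.103,.083),(.12,.2))])
E
```

```text
0 1 [-0.301 -0.065  2.276 -0.     0.93  -2.317] [-0.358 -0.02   2.233 -0.     0.928 -2.374] [-0.33  -0.182  2.14  -0.     1.184 -2.346]
0 -1 [-0.301 -0.065  2.276 -0.     0.93   0.824] [-0.358 -0.02   2.233 -0.     0.928  0.768] [-0.33  -0.182  2.14  -0.     1.184  0.795]
8 1 [-0.385 -0.135  2.346  0.138  0.841 -2.489] [-0.441 -0.083  2.3    0.145  0.841 -2.549] [-0.414 -0.255  2.204  0.118  1.104 -2.479]
8 -1 [-0.385 -0.135  2.346  0.138  0.841  0.653] [-0.441 -0.083  2.3    0.145  0.841  0.592] [-0.414 -0.255  2.204  0.118  1.104  0.663]
15 1 None None None
15 -1 [-0.469 -0.185  2.405  0.295  0.782  0.46 ] [-0.523 -0.126  2.356  0.307  0.784  0.398] [-0.497 -0.311  2.26   0.244  1.049  0.521]
22 1 None None None
22 -1 [-0.563 -0.219  2.461  0.484  0.748  0.229] [-0.614 -0.154  2.409  0.497  0.754  0.168] [-0.589 -0.355  2.316  0.389  1.013  0.356]
30 1 None None None
30 -1 [-0.68  -0.235  2.52   0.721  0.752 -0.067] [-0.724 -0.162  2.465  0.731  0.761 -0.119] [-0.703 -0.39   2.378  0.572  1.002  0.145]
```

```bash
python3 - <<'E'
from h import *
from cell import manip,cams
np.set_printoptions(precision=4,suppress=True)
manip.set_gripper(0.0,5)
manip.move_linear([.17,-.40,.28],rate=.3)
print(manip.state()["clock"])
manip.move_pose(W(.006,.135,.2),ori(np.radians(15),-1))
s=manip.state();print(s["clock"],s["tool_pos"],s["contact_force"],s["gripper_width"])
for n in("side","top"):
    c=cams.capture(n);cv2.imwrite(f"pics/{n}1.png",c["image"])
    print(n,proj(c,[s["tool_pos"]]))
E
```

```text
2.3667
3.8167 [ 0.415  -0.1009  0.2002] [-0.091  -0.6464 -0.5892] 0.000321006911400046
side [[243.5841 226.1283]]
top [[359.944  317.2382]]
```

View pics/side1.png

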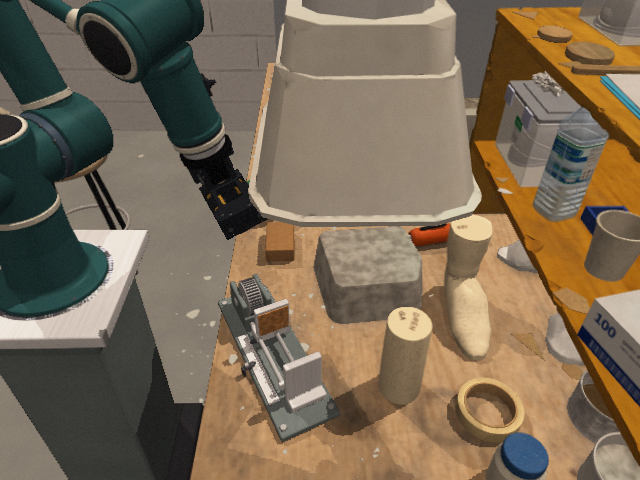

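View pics/top1.png

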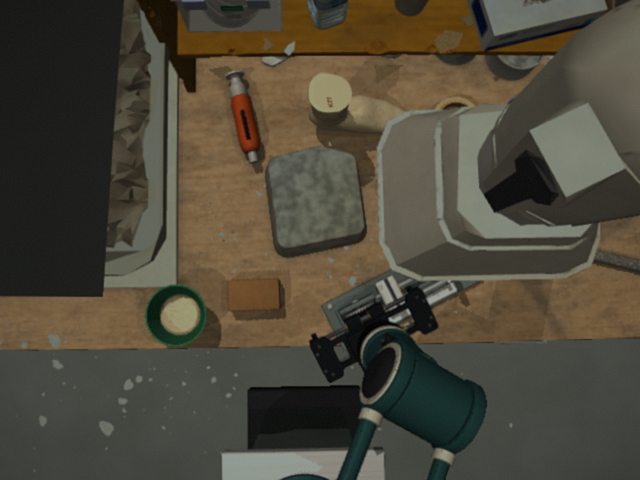

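```bash
python3 - <<'E'
from h import *
from cell import manip,cams
np.set_printoptions(precision=2,suppress=True)
manip.move_linear(W(.006,.133,.105),rate=.1); manip.dwell(.2)
s=manip.state();b=s["contact_force"];print(s["clock"],b)
for z in np.arange(.097,.079,-.001):
    manip.move_linear(W(.006,.133,z),rate=.02)
    s=manip.state();f=s["contact_force"]-b
    print(round(s["clock"],2),z,inv(s["tool_pos"])[0],f)
    if f[2]>5: break
np.save("base.npy",b)
E
```

```text
5.2167 [ 0.72  0.25 -0.11]
5.77 0.097 [  5.88 133.15  96.76] [-0.79  0.91  0.79]
6.02 0.096 [  6.01 132.99  96.01] [-0.36 -0.09  0.26]
6.27 0.095 [  5.98 133.06  94.94] [-0.97 -1.11  0.78]
6.52 0.094 [  5.95 133.05  93.92] [-1.28 -0.91  0.06]
6.77 0.093 [  5.96 133.05  92.9 ] [-0.48 -0.83 -0.09]
7.02 0.092 [  5.94 133.09  91.9 ] [-1.26 -0.4   0.24]
7.27 0.091 [  5.95 133.06  90.91] [-0.77 -0.09  0.6 ]
7.52 0.09 [  5.97 133.08  89.92] [-0.32 -0.84 -0.34]
7.77 0.089 [  5.94 133.07  88.89] [-0.84  0.34 -1.51]
8.02 0.088 [  6.1  132.89  88.15] [-1.29 -0.04  1.89]
8.27 0.087 [  6.19 132.83  87.29] [-1.34  0.38  3.54]
8.52 0.086 [  6.17 132.8   86.23] [-2.55  1.01  5.01]
```

```bash
cat > stroke.py <<'E'
from h import *
from cell import manip,cams
np.set_printoptions(precision=2,suppress=True)
b=np.load("base.npy")
def st(l):
    s=manip.state();print(l,round(s["clock"],2),inv(s["tool_pos"])[0],s["contact_force"]-b);return s
E
python3 - <<'E'
from stroke import *
manip.move_linear(W(.006,.133,.085),rate=.02);st("press")
for y in(.126,.119,.112,.105):
    manip.move_linear(W(.006,y,.085),rate=.05);st("roll")
manip.move_linear(W(.006,.105,.1),rate=.06);st("up")
for n in("side","top"):
    c=cams.capture(n);cv2.imwrite(f"pics/{n}2.png",c["image"]);pickle.dump(c,open(f"{n}2.pkl","wb"))
im=c=pickle.load(open("side2.pkl","rb"))["image"][265:400,205:345]
cv2.imwrite("pics/s2.png",cv2.resize(im,None,fx=4.4,fy=4.4,interpolation=cv2.INTER_CUBIC))
E
```

```text
press 8.77 [  6.19 132.77  85.27] [-2.32  0.62  5.92]
roll 9.06 [  6.28 125.01  85.52] [-1.43 -2.04  5.34]
roll 9.35 [  6.34 117.99  85.56] [-1.84 -1.61  5.51]
roll 9.64 [  6.35 110.83  85.59] [-1.45 -1.58  5.64]
roll 9.93 [  6.29 103.97  85.43] [-1.03 -2.44  4.79]
up 10.33 [  5.92 105.37 100.1 ] [-0.87 -0.47 -0.57]
```

View pics/s2.png

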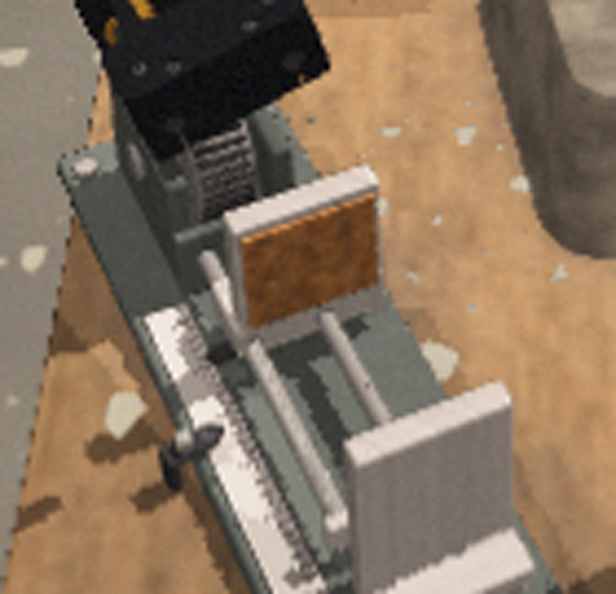

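```bash
python3 - <<'E'
from stroke import *
for k in range(2):
    manip.move_linear(W(.006,.137,.094),rate=.15)
    manip.move_linear(W(.006,.137,.085),rate=.04);st("press")
    manip.move_linear(W(.006,.103,.085),rate=.06);st("roll")
    manip.move_linear(W(.006,.103,.094),rate=.08)
manip.move_linear(W(.006,.137,.1),rate=.15)
st("")
for n in("side","top"):
    c=cams.capture(n);pickle.dump(c,open(f"{n}3.pkl","wb"))
s=pickle.load(open("side3.pkl","rb"));t=pickle.load(open("top3.pkl","rb"))
im=s["image"][325:380,235:295]
cv2.imwrite("pics/sz3.png",cv2.resize(im,None,fx=10,fy=10,interpolation=cv2.INTER_CUBIC))
im=s["image"][265:400,205:345]
cv2.imwrite("pics/s3.png",cv2.resize(im,None,fx=4.4,fy=4.4,interpolation=cv2.INTER_CUBIC))
im=t["image"][285:325,385:445]
cv2.imwrite("pics/tz3.png",cv2.resize(im,None,fx=12,fy=12,interpolation=cv2.INTER_CUBIC))
E
```

```text
press 11.18 [  6.77 135.97  85.7 ] [-0.13  0.86  4.75]
roll 11.89 [  6.27 102.22  85.36] [ 1.81 -1.53  3.44]
press 12.9 [  6.66 136.11  85.53] [-0.51  1.    4.56]
roll 13.62 [  6.24 102.26  85.33] [ 1.59 -1.96  4.29]
 14.26 [  5.76 137.63  99.56] [-0.81 -0.56  0.4 ]
```

View pics/s3.png

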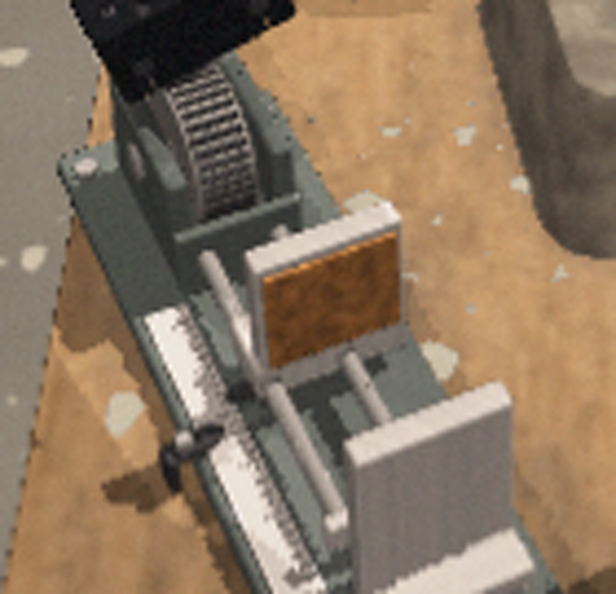

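View pics/sz3.png

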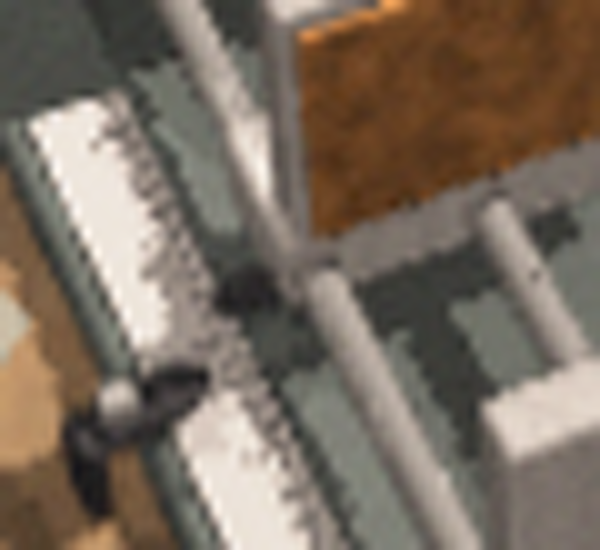

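View pics/tz3.png

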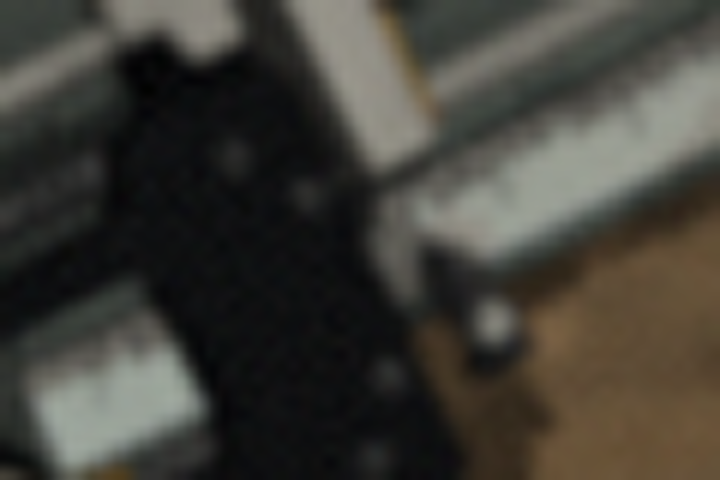

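```bash
cat > tri.py <<'E'
from h import *
def tri(cs,uvs):
    A=[];B=[]
    Ps=[];n=[]
    for c,uv in zip(cs,uvs):
        M=R.from_rotvec(c["orientation"]).as_matrix().T
        Ps.append(np.c_[M,-M@np.array(c["position"])]);n.append(rays(c,[uv]).T)
    X=cv2.triangulatePoints(Ps[0],Ps[1],n[0],n[1]);return (X[:3]/X[3]).T
E
python3 - <<'E'
from tri import *
np.set_printoptions(precision=2,suppress=True)
s=pickle.load(open("side3.pkl","rb"));t=pickle.load(open("top3.pkl","rb"))
q=lambda u,v:(235+(u+.5)/10-.5,325+(v+.5)/10-.5)
qt=lambda u,v:(385+(u+.5)/12-.5,285+(v+.5)/12-.5)
X=tri([s,t],[q(208,372),qt(420,245)]);print("clip",inv(X),proj(s,X),proj(t,X),q(208,372),qt(420,245))
X=tri([s,t],[q(118,400),qt(490,322)]);print("screw",inv(X))
for z in(.016,.02,.0245,.03): print(z,"clip",inv(onz(s,[q(208,372),q(118,400)],z)).ravel(),"ptr",inv(onz(s,[q(155,170),q(218,292)],z)).ravel())
C=cloud(s)
for u,v in((208,372),(190,385),(170,385),(118,400),(240,290),(225,290),(255,285)):
    a,b=q(u,v);print(u,v,inv(C[round(b),round(a)]))
# gauge x direction in the side view
print(proj(s,[W(-.032,.015,.0245),W(-.05,.015,.0245),W(-.032,.005,.0245)]))
E
```

```text
clip [[-37.23   6.53  16.53]] [[255.13 361.76]] [[419.51 304.77]] (255.35, 361.75) (419.5416666666667, 304.9583333333333)
screw [[-53.33   3.12  22.63]]
0.016 clip [-36.79   6.79  16.   -52.2    8.12  16.  ] ptr [-29.89  51.23  16.   -29.41  21.63  16.  ]
0.02 clip [-37.59   3.79  20.   -52.91   5.12  20.  ] ptr [-30.72  47.97  20.   -30.25  18.55  20.  ]
0.0245 clip [-38.49   0.42  24.5  -53.71   1.74  24.5 ] ptr [-31.67  44.31  24.5  -31.2   15.08  24.5 ]
0.03 clip [-39.58  -3.7   30.   -54.68  -2.4   30.  ] ptr [-32.82  39.83  30.   -32.35  10.84  30.  ]
208 372 [[-38.19   3.94  19.52]]
190 385 [[-40.24   3.37  18.72]]
170 385 [[-43.67   3.07  21.1 ]]
118 400 [[-54.65   0.61  25.21]]
240 290 [[-27.41  12.58  24.54]]
225 290 [[-30.72  12.96  25.98]]
255 285 [[-25.25  13.44  24.98]]
[[255.92 353.95]
 [245.74 357.85]
 [258.05 358.3 ]]
```

```bash
cat > stk.py <<'E'
from stroke import *
import sys
def go(L,tag,dirn=-1):
    y0=.12-dirn*L/2
    manip.move_linear(W(.006,y0,.094),rate=.15)
    manip.move_linear(W(.006,y0,.085),rate=.04);manip.dwell(.1);a=st("press")
    manip.move_linear(W(.006,y0+dirn*L,.085),rate=.04);manip.dwell(.1);b_=st("roll")
    print("rolled",(inv(b_["tool_pos"])-inv(a["tool_pos"]))[0])
    manip.move_linear(W(.006,y0+dirn*L,.1),rate=.06)
    manip.move_linear(W(-.01,.18,.2),rate=.2); manip.dwell(.1)
    st("")
    for n in("side","top"):
        c=cams.capture(n);pickle.dump(c,open(f"{n}{tag}.pkl","wb"))
    s=pickle.load(open(f"side{tag}.pkl","rb"));t=pickle.load(open(f"top{tag}.pkl","rb"))
    cv2.imwrite(f"pics/sz{tag}.png",cv2.resize(s["image"][325:380,235:295],None,fx=10,fy=10,interpolation=cv2.INTER_CUBIC))
    cv2.imwrite(f"pics/tz{tag}.png",cv2.resize(t["image"][285:325,385:445],None,fx=12,fy=12,interpolation=cv2.INTER_CUBIC))
go(float(sys.argv[1]),sys.argv[2],int(sys.argv[3]))
E
python3 stk.py .026 4 -1
```

```text
press 15.08 [  6.58 132.44  85.7 ] [-1.79 -0.53  4.47]
roll 15.98 [  6.43 106.48  85.53] [ 1.   -1.07  5.6 ]
rolled [ -0.15 -25.97  -0.17]
 17.26 [-10.57 180.25 198.44] [-0.88 -1.24 -0.79]
```

View pics/sz4.png

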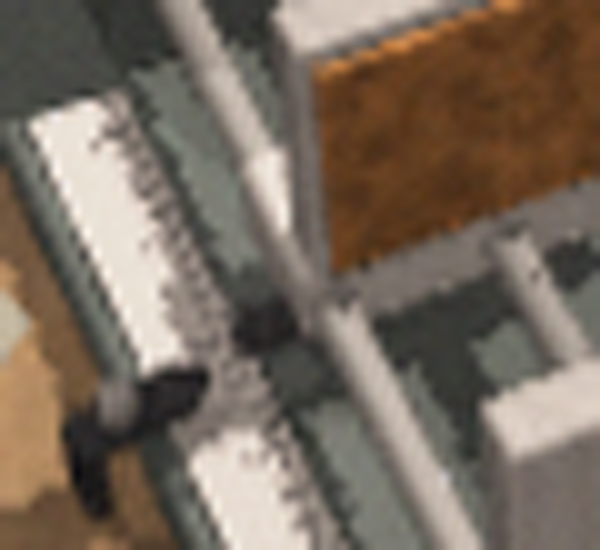

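View pics/tz4.png

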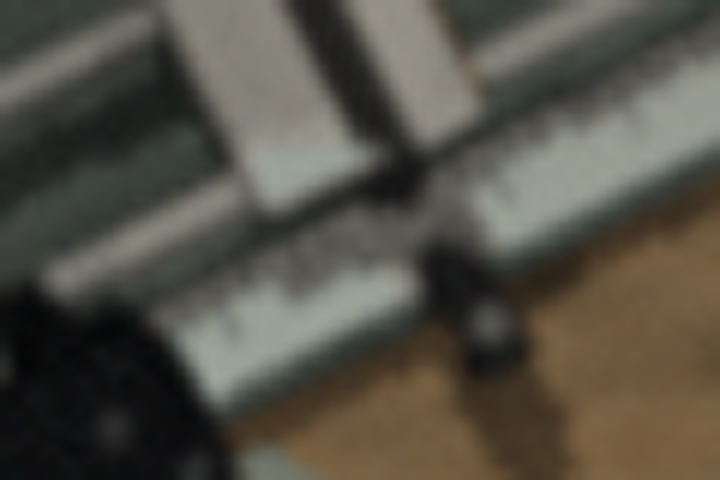

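```bash
cat > ov.py <<'E'
from h import *
import sys
tag=sys.argv[1]
out=[]
for n,(x0,y0,w,h),f in(("top",(408,288,30,32),12),("side",(238,345,30,32),12)):
    c=pickle.load(open(f"{n}{tag}.pkl","rb"))
    im=cv2.resize(c["image"][y0:y0+h,x0:x0+w],None,fx=f,fy=f,interpolation=cv2.INTER_LANCZOS4)
    im=np.clip((im.astype(float))**.7*6.5 if n=="top" else im.astype(float)**.75*4,0,255).astype(np.uint8)
    o=im.copy()
    for y,col in((0,(0,0,255)),(5,(0,255,0)),(10,(255,0,0))):
        q=((proj(c,[W(-.060,y/1000,.0205),W(-.020,y/1000,.0205)])-[x0,y0]+.5)*f-.5).astype(int)
        cv2.line(o,tuple(map(int,q[0])),tuple(map(int,q[1])),col,1)
    out.append(np.hstack([im,o]))
cv2.imwrite(f"pics/ov{tag}t.png",out[0]);cv2.imwrite(f"pics/ov{tag}s.png",out[1])
E
python3 ov.py 4
```

View pics/ov4t.png

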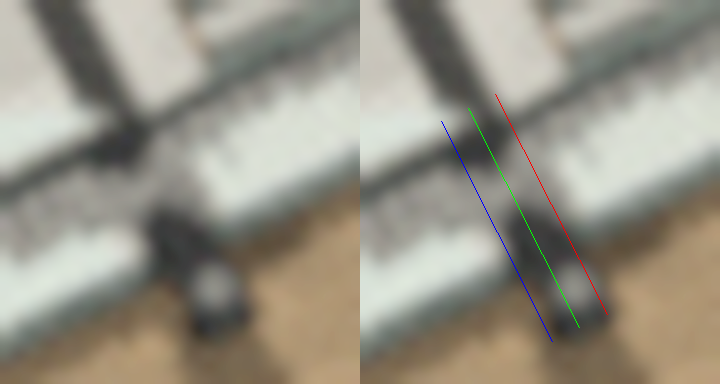

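View pics/ov4s.png

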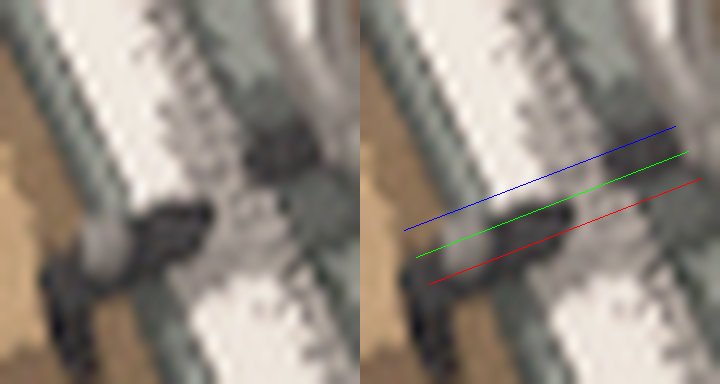

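```bash
cat > rect.py <<'E'
from h import *
import sys
tag=sys.argv[1]
xs=np.arange(-66,-10,.25);ys=np.arange(-12,26,.25)
def rect(n,z,tag):
    c=pickle.load(open(f"{n}{tag}.pkl","rb"))
    X,Y=np.meshgrid(xs,ys)
    P=np.array([W(a/1000,b/1000,z) for a,b in zip(X.ravel(),Y.ravel())])
    q=proj(c,P).astype(np.float32).reshape(*X.shape,2)
    return cv2.remap(c["image"],q[...,0],q[...,1],cv2.INTER_CUBIC)
rows=[]
for n,z in(("top",.019),("top",.0245),("side",.019),("side",.0245)):
    I=rect(n,z,tag)[::-1]; g=1.6 if n=="top" else 1
    o=cv2.resize(np.clip(I*g,0,255).astype(np.uint8),None,fx=1.75,fy=1.75)
    for m in range(-10,26,5):
        r=int((ys[-1]-m)/.25*1.75);cv2.line(o,(0,r),(8 if m else 20,r),(0,0,255),1)
    for m in range(-60,-10,10):
        r=int((m-xs[0])/.25*1.75);cv2.line(o,(r,0),(r,6),(0,255,255),1)
    rows.append(o)
cv2.imwrite(f"pics/rect{tag}.png",np.vstack([np.hstack(rows[:2]),np.hstack(rows[2:])]))
print(rows[0].shape)
E
python3 rect.py 4
```

```text
(266, 392, 3)
```

View pics/rect4.png

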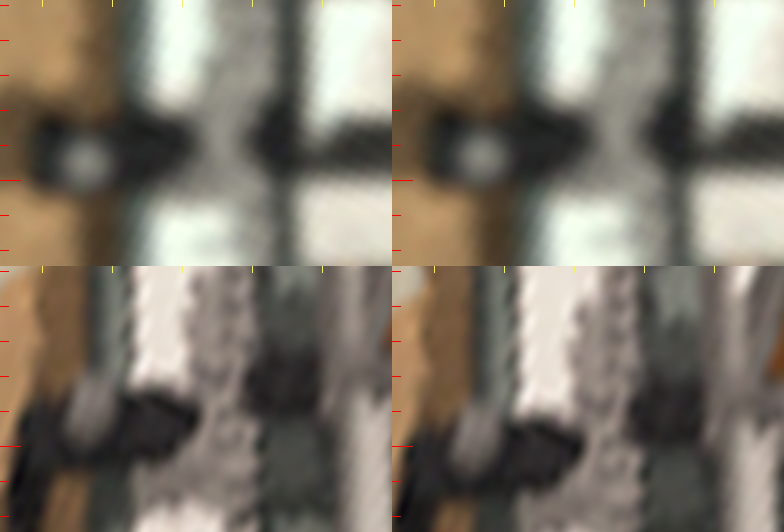

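```bash
python3 stk.py .005 5 -1; python3 rect.py 5
```

```text
press 18.79 [  6.88 121.72  86.21] [0.97 0.54 5.37]
roll 19.17 [  6.81 116.53  85.99] [0.53 0.61 6.18]
rolled [-0.07 -5.2  -0.22]
 20.41 [-10.63 180.36 198.28] [-1.2  -0.58  0.41]
(266, 392, 3)
```

View pics/rect5.png

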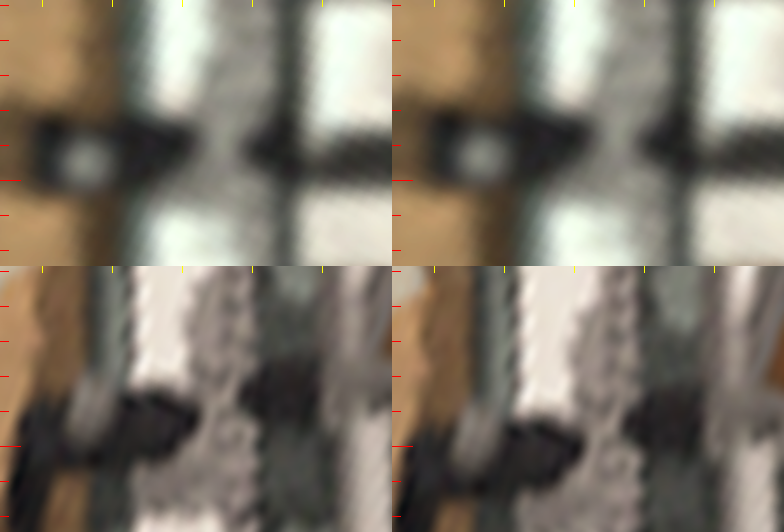

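```bash
cat > prof.py <<'E'
import sys
from rect import rect,xs,ys
import numpy as np,cv2
for tag in("4","5")if len(sys.argv)<3 else sys.argv[2:]:
  for n in("top","side"):
    r=[]
    for nm,z,cols in(("clip",.0195,(-48,-46,-44,-42,-40,-39)),("ptr",.0245,(-33,-32,-31,-30,-29,-28))):
        I=cv2.cvtColor(rect(n,z,tag),cv2.COLOR_BGR2GRAY).astype(float)
        for x in cols:
            j=np.argmin(abs(xs-x));p=I[:,j-1:j+2].mean(1);m=(ys>-8)&(ys<16)
            p=p[m];yy=ys[m];lo=p.min();hi=np.median(p);th=(lo+hi)/2
            k=p.argmin();a=b=k
            while a>0 and p[a]<th:a-=1
            while b<len(p)-1 and p[b]<th:b+=1
            r.append(f"{nm}{x}:{(yy[a]+yy[b])/2:.1f}(w{yy[b]-yy[a]:.1f},d{hi-lo:.0f})")
    print(tag,n,*r)
E
python3 prof.py 5 4 5
```

```text
(266, 392, 3)
4 top clip-48:4.8(w10.0,d9) clip-46:4.5(w10.0,d23) clip-44:4.5(w9.5,d44) clip-42:4.5(w9.0,d57) clip-40:5.0(w8.0,d57) clip-39:5.2(w7.5,d49) ptr-33:4.9(w6.2,d6) ptr-32:6.4(w6.2,d15) ptr-31:6.5(w6.0,d29) ptr-30:6.4(w6.2,d40) ptr-29:6.6(w6.8,d45) ptr-28:7.1(w8.2,d45)
4 side clip-48:1.6(w10.2,d36) clip-46:2.2(w10.0,d75) clip-44:2.2(w10.5,d63) clip-42:2.5(w9.0,d75) clip-40:3.2(w6.0,d88) clip-39:3.6(w5.2,d99) ptr-33:3.0(w5.0,d41) ptr-32:3.9(w6.8,d64) ptr-31:4.1(w7.2,d57) ptr-30:4.0(w7.0,d34) ptr-29:4.5(w8.0,d24) ptr-28:4.8(w9.5,d19)
5 top clip-48:4.4(w9.2,d15) clip-46:4.0(w9.5,d26) clip-44:3.9(w9.2,d44) clip-42:4.4(w8.2,d64) clip-40:4.8(w7.0,d60) clip-39:5.0(w7.0,d52) ptr-33:3.9(w5.8,d10) ptr-32:4.8(w5.5,d17) ptr-31:5.0(w5.5,d33) ptr-30:5.2(w5.5,d43) ptr-29:5.2(w5.5,d50) ptr-28:5.4(w6.2,d49)
5 side clip-48:1.6(w10.2,d38) clip-46:2.2(w10.0,d74) clip-44:2.4(w10.2,d67) clip-42:2.5(w9.0,d83) clip-40:3.2(w6.0,d84) clip-39:3.6(w5.2,d101) ptr-33:2.9(w4.2,d62) ptr-32:3.1(w5.2,d86) ptr-31:3.0(w6.0,d64) ptr-30:3.1(w6.8,d41) ptr-29:3.2(w8.0,d25) ptr-28:3.2(w9.0,d27)
```

```bash
python3 - <<'E'
from h import *
for n in("side","top"):
    a=pickle.load(open(f"{n}0.pkl","rb"))["image"];b=pickle.load(open(f"{n}5.pkl","rb"))["image"]
    cv2.imwrite(f"pics/{n}5.png",b)
    for nm,(x0,y0,x1,y1) in dict(side=dict(stump=(380,300,435,405),block=(264,235,298,265)),top=dict(bowl=(145,285,208,348),block=(226,275,282,312)))[n].items():
        print(n,nm,np.abs(a[y0:y1,x0:x1].astype(int)-b[y0:y1,x0:x1]).mean())
E
```

```text
side stump 6.183088023088023
side block 5.408823529411765
top bowl 3.446796002351558
top block 3.3104890604890604
```

View pics/side5.png

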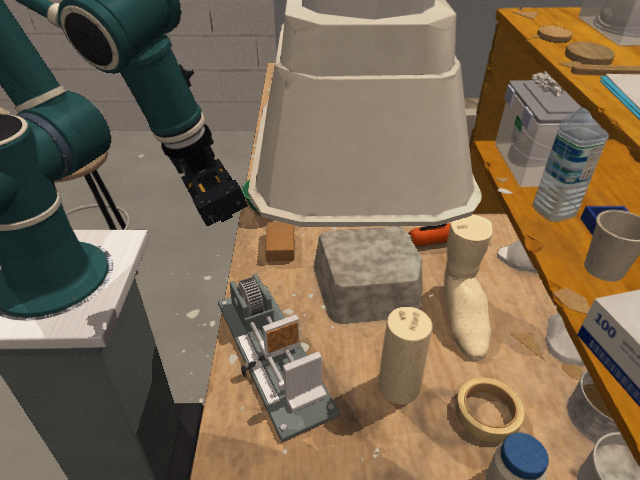

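The side view shows the hand clear, at about (215,195). The block (280,242) and stump cast (405,355) are unmoved, and the pointer stands beside the clip near (255,360). I'm handing in.

```bash
python3 -c "
from cell import order,manip
print(manip.state()['contact_force']);order.close_job()"
```

```text
[-0.39450131  0.31808172 -0.09428612]
the job is handed in; nothing more can be done
```

The gauge is set to its mark and the job is handed in, with about 20 s of the 48 s used.

I rolled the wheel toward the fence with the shut fingers in five strokes (29, 34, 34, 26 and 5 mm of rim), pressing with about 4–6 N. The measured contact force never went above about 7 N, and the fingers stayed well short of the jaw.

**Pointer against mark:** in rectified crops from both cameras, the pointer reads about +0.2 to +0.8 mm from the clip's point in the top view. The side view reads −0.3 to +0.6 mm. The allowed error is 2 mm. The side reading depends on the clip's height, which I estimated at about 19.5 mm.

**Clearance:** the hand stood 0.2 m above the bench with the wrist force at noise level. The block, bowl and stump cast were unchanged in the before and after pictures.

**Disagreements:**
- **Gauge yaw:** it measured 0.445 rad in both cameras, outside the stated range of −0.05 to 0.3. I used the measured value.
- **Jaw and fence position:** both plates stand about 11 mm to the +x side of the gauge's middle line.
- **Camera offset:** the two cameras disagree by about 2 mm in absolute position along the scale, so I relied on pointer-against-clip differences within each view.

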